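# Square a graphics card against its stops and clamp it for rework

### The arm

A 7-joint arm with a two-finger parallel gripper is mounted at the origin on the work surface. World frame = base frame: x ahead of the robot, y to its left, z up, the work surface at z = 0. Lengths are in m, angles in rad, forces in N, time in s.
With the tool pointing down it reaches from about 0.4 to 0.85 m from the base axis. Payload 4.5 kg.
Tool frame: the origin (TCP) lies midway between the tips of the shut fingers; the grasp point (between the pads) lies 19 mm behind it; z points along the fingers, y is the line along which they close (so a half turn about z gives the same grasp; the last joint's range is limited). The gripper opens to 88 mm and grips with 3 to 60 N. Pads are 18 mm wide; open, the fingers measure 123 mm over their backs; the gripper's body (75 mm by 187 mm) begins 45 mm behind the grasp point.
Start: joints at [-1.272, 0.689, -0.195, 1.565, 0.157, 0.902, -0.215], TCP at [0.164, 0.603, 0.239] pointing down, gripper open.
Joint ranges: [-3.01, 3.01], [-0.46, 2.08], [-1.47, 1.51], [0.13, 2.56], [-1, 4.14], [0.04, 2.09], [-2.66, 2.66]. Speed limits (rad/s): [2.57, 2.57, 3.14, 3.14, 3.14, 3.14, 3.14].

### API

Orientations are given as a unit quaternion [x, y, z, w].
In Python, from plant import r, eyes, finish_job gives the robot as it stands. The module is installed in compiled form; this text tells all that it offers.
- The arm moves only by the tool move_arm, never from a script. Its argument "motion" is a list of rows, each a list of 7 numbers: the shift along the tool's x, y, z in mm, then the turn, a rotation vector about the tool's x, y, z in degrees, then the closure, from 0 (fully open) to 1 (shut). A call has 1 to 5 rows; each row is the pose to reach, as a shift and turn from the pose commanded when the call began, along the tool's axes at that moment; what a row does not reach only later rows make up. A row lasts 1/8 s, in which the tool goes at most 62.5 mm and 10.7 degrees, less where a joint would pass 70% of its speed; a pose out of reach is approached as far as the arm can. A call with a gripper value outside its range is refused whole. The fingers move at their own pace and stop on an object; "newtons" is the grip in N (left out, the last holds). Time passes only in rows, so rows that repeat a pose let the fingers close. It gives the time, the measured TCP pose, the force, the opening and the grip force at its end, in the units of the state.
- r.get_state(): the state, without advancing time (a new reading comes with each control period).
- eyes.snapshot(name): name is "scene" or "top" or "wrist"; returns a dict with "frame" (480x640x3 uint8, red, green, blue), "z_map" (480x640 float32, m along the optical axis (not along the pixel's ray), 0 where there is no reading), "intrinsics" (3x3 intrinsics, pixels), "world_to_cam" (4x4, takes a point from world to camera coordinates). Camera axes: x right, y down, z forward; pixel columns grow to the right and rows downward; lengths in m; the calibration is good to about 2 mm. A picture is of the moment at which its call begins.
- finish_job(): hands the job in; it is judged then, once.
The state is a dict: "clock": time; "q": joint angles; "qd": joint speeds; "joint_torque": joint torques, N m; "tool_pos": TCP position; "eef_rot": TCP orientation; "contact_force": force on the tool from outside, world axes, zero at the start; "moment": the same for the moment, N m; "opening": opening from 0.0 (shut) to 1.0 (fully open); "finger_force": force on a finger pad.
Only numpy, scipy, OpenCV 4.12 (cv2) and the standard library are available. Lean on these libraries where they do the work, as an engineer would, in place of code of your own. Each camera call takes 0.05 s, during which the arm holds its last target. There are 200 camera calls.

### The job

Slide the red graphics card along the fixture's plate, without lifting it off, until its plain long edge is flush against both brass pins and its copper pad is under the red clamp foot. Then turn the black knob clockwise, following it as it sinks, until the clamp is fully down at its stop and holds the card there. Leave the other things on the bench where they are.

Things in the scene. Friction and masses are not known exactly. Their poses are not given: they have to be found in the camera images.
- fixture: Fixed board-holding plate of bare aluminium, 10 mm thick, 250 mm (x) by 230 mm (y), spanning x -145 to +105 mm of the origin. Origin: on the table, under the spot where the middle of the card must finally lie; z up; x towards the pins; y along the line of the two pins. Two brass stop pins: 12 mm diameter, 18 mm tall, axes at x 46, y -72 and +72 mm.
- gallows (a point): Top of the blue gallows post, 75 mm above the table, on the plate at x 86, y 52 mm of the fixture; the post is 28 x 30 mm. Its arm, 26 mm wide, top 75 and underside 61 mm above the table, reaches back over the card from x 100 to -18 mm and carries the clamp screw at x 0, y 52 mm.
- post_tip (a point): Top of a thin fixed steel post with a black tip, 20 mm thick at the tip, 147 mm above the table, on the plate at x 94, y -95 mm of the fixture: an obstacle.
- pin_a (a point): Point on the brass pin at y -72 mm of the fixture: where its card-side face would meet the card's edge, 16 mm above the table (fixture axes).
- pin_b (a point): The same point on the brass pin at y +72 mm.
- knob (a joint): Turn of the clamp knob in rad about its vertical axis: 0 fully raised, 5.0 fully down at its stop; grows clockwise seen from above. Each rad lowers knob, screw and foot together by 3.2 mm (16 mm in all). The thread is self-locking, with about 0.1 N m of friction; the foot meets the card at about 3.75.
- knob_center (a point): Centre of the black fluted round knob, 36 mm diameter and 26 mm high, on top of the clamp screw (point half-way up, on its axis); it sinks as it is turned clockwise. At the stop it is 103 mm above the table, the knob's underside then 15 mm above the gallows arm.
- foot: Red spring foot under the clamp screw, 20 mm diameter; origin at the centre of its underside. It hangs 5 to 10 mm above the card at the start; with the screw at its stop the spring is pressed in by 4 mm and pushes on the card with about 15 N. It does not turn.
- foot_tip (a point): Centre of the underside of the red foot.
- heatsink (a point): Centre of the finned aluminium heatsink fixed on the loose card, a firm place to hold it: 40 x 40 mm (card axes), standing from 21 to 53 mm above the table while the card lies on the plate; point 37 mm above the table. Its axes are the card's; it lies on the card's centre line, 53 mm from the card's middle towards -y.
- copper_pad (a point): Bare round copper pad, 26 mm diameter, on the card's top face, on its centre line 52 mm from the middle along +y of the card: where the clamp foot must press.
- edge_a (a point): Point on the card's plain long edge, 72 mm from the middle towards -y (meets pin_a), at mid thickness.
- edge_b (a point): Point on the card's plain long edge, 72 mm from the middle towards +y (meets pin_b), at mid thickness.
- card: The loose graphics card: red board on a black backplate, 80 mm (x) by 170 mm (y), 11 mm thick, 0.3 to 0.6 kg, lying on the plate. Origin: centre of its underside. x across it towards its plain long edge (gold contacts on the other, -x), y along it; steel bracket 84 mm wide, 22 mm high at the -y end. In place, its axes are parallel to the fixture's and its origin over the fixture's.
- drink_can_mid (a point): Bystander: orange drink can, 66 mm diameter, 122 mm high; point at its centre.
- cleaner_mid (a point): Bystander: blue jar of cleaner with white cap, 66 mm diameter, 130 mm high; point at its centre.
- flux_jar_mid (a point): Bystander: small amber glass jar with black cap, 50 mm diameter, 45 mm high; point at its centre.
- screw_cup_mid (a point): Bystander: small open steel bowl, 70 mm diameter, 35 mm high; point at its centre.
- fan_mid (a point): Bystander: loose black square cooling fan lying flat, 70 x 70 x 20 mm; point at its centre.
- screwdriver_grip (a point): Bystander: yellow-handled screwdriver 170 mm long, lying flat; point in the middle of its handle.
There are look-alikes about, which are no part of the job. What is shaped like the card but turquoise is not meant.

How it is judged:
On the way:
1. the card's plain edge is flush against both pins and its copper pad under the foot, with the clamp still raised off it (x of edge_a in the frame of pin_a between -0.0025 and 0.0025 m and x of edge_b in the frame of pin_b between -0.0025 and 0.0025 m and horizontal distance between copper_pad and foot_tip below 0.009 m and value of joint knob below 3.6 rad), for 0.2 s.
At the end, for the whole second after the job is handed in: The card's plain edge is within 2.5 mm of both pins, the middle of its copper pad within 9 mm of the foot's axis, the knob within 0.3 rad of its lower stop, and the foot presses the card with more than 5 N, all at rest (x of edge_a in the frame of pin_a between -0.0025 and 0.0025 m and x of edge_b in the frame of pin_b between -0.0025 and 0.0025 m and horizontal distance between copper_pad and foot_tip below 0.009 m and value of joint knob above 4.7 rad and contact force between foot and card above 5 N and linear speed of card below 0.01 m/s); the robot touches nothing.
It fails at once if a bystander is moved by more than 20 mm (distance of any of drink_can_mid, cleaner_mid, flux_jar_mid, screw_cup_mid, fan_mid, screwdriver_grip from where it was at the start of the episode above 0.02 m).
It fails at once if the card is lifted off the plate by more than 12 mm (height (world z) of card above 0.022 m).
It also fails if it takes over 64 s, if anything falls off the work surface, if the arm or the gripper's body presses on something with over 40 N, if the wrist force passes 120 N, or if a joint passes its speed limit or range.

## Working session

There is one attempt and no reset: what is moved stays moved. The work goes in short steps, Python scripts to look and compute and a tool call to move; the robot and the scene stay as the last step left them, time stands still between calls to the robot, and variables do not carry over. Pictures are saved under pics/ and viewed, at most 10 in all, crops included, and the job is handed in when it is done.

Besides the shell and the picture viewer there is one more tool, called as name(argument=value, ...) on one line, values as JSON. move_arm: Moves the arm, as the interface text tells. Its arguments: {"type":"object","properties":{"motion":{"type":"array","items":{"type":"array","items":{"type":"number"}}},"newtons":{"type":"number"}},"required":["motion"]}

```bash
mkdir -p pics; python3 - <<'E'
from plant import r,eyes
import cv2,numpy as np,pickle
s=r.get_state();print({k:np.round(v,3) for k,v in s.items()})
o={}
for n in("top","scene"):
    d=eyes.snapshot(n);o[n]=d;cv2.imwrite(f"pics/{n}0.png",d["frame"][:,:,::-1]);print(n,d["intrinsics"].round(1).tolist(),d["world_to_cam"].round(3).tolist())
pickle.dump(o,open("s0.pkl","wb"))
E
```

```text
{'clock': np.float64(0.0), 'q': array([-1.272,  0.69 , -0.195,  1.566,  0.157,  0.903, -0.215]), 'qd': array([-0.001,  0.001,  0.001, -0.001, -0.   , -0.001, -0.   ]), 'joint_torque': array([-0.0000e+00, -5.2758e+01, -1.2670e+00, -1.5343e+01, -5.3000e-02,
        7.0000e-03,  0.0000e+00]), 'tool_pos': array([0.163, 0.603, 0.238]), 'eef_rot': array([ 0.132,  0.991, -0.001, -0.   ]), 'contact_force': array([-1.111,  0.764,  0.078]), 'moment': array([-0.003,  0.006, -0.04 ]), 'finger_force': np.float64(0.0), 'opening': np.float64(1.004)}
top [[460.7, 0.0, 318.5], [0.0, 460.7, 240.2], [0.0, 0.0, 1.0]] [[-0.013, -0.999, 0.029, -0.019], [-0.985, 0.008, -0.17, 0.497], [0.17, -0.031, -0.985, 1.186], [0.0, 0.0, 0.0, 1.0]]
scene [[462.0, 0.0, 314.8], [0.0, 462.0, 237.5], [0.0, 0.0, 1.0]] [[-0.054, 0.998, 0.017, 0.034], [0.747, 0.052, -0.663, -0.272], [-0.662, -0.023, -0.749, 1.436], [0.0, 0.0, 0.0, 1.0]]
```

View pics/top0.png

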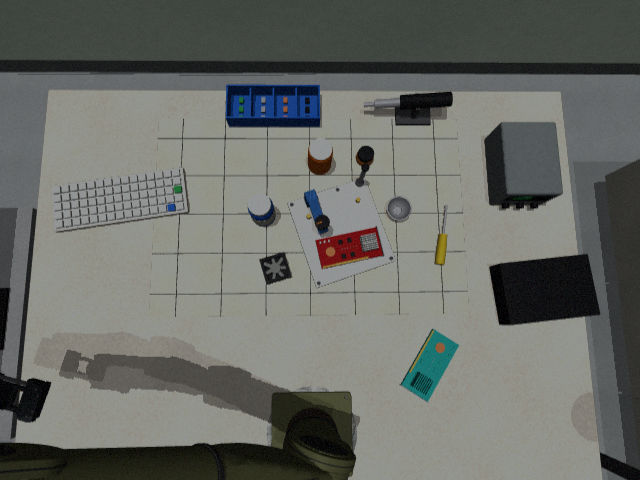

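View pics/scene0.png

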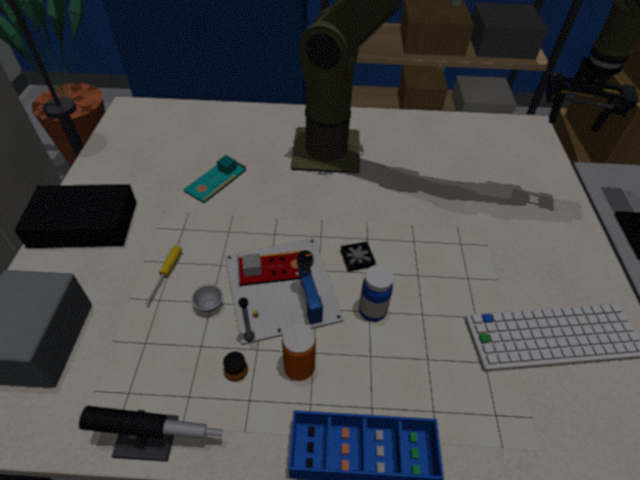

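Top view: the red card on the plate is at (350,250), with its heatsink at (371,240) and its pad at (331,252). The knob is at (323,222), the gallows post at (311,195), the black-tipped post at (365,155) and the plate at (343,235). The only thing that could be taken for the card is the turquoise one at (430,365). I choose the red one on the plate and check it in a crop.

```bash
cat > h.py <<'E'
import numpy as np,cv2
def ray(d,uv,z):
    uv=np.atleast_2d(uv).astype(float);K=d["intrinsics"];T=d["world_to_cam"];R=T[:3,:3];t=T[:3,3]
    c=-R.T@t;v=(R.T@np.linalg.inv(K)@np.c_[uv,np.ones(len(uv))].T).T
    return c+v*((z-c[2])/v[:,2])[:,None]
def proj(d,P):
    P=np.atleast_2d(P);T=d["world_to_cam"];c=P@T[:3,:3].T+T[:3,3];p=c@d["intrinsics"].T;return p[:,:2]/p[:,2:]
def cloud(d):
    v,u=np.mgrid[:480,:640];z=d["z_map"];K=d["intrinsics"];T=d["world_to_cam"]
    c=np.dstack([(u-K[0,2])/K[0,0]*z,(v-K[1,2])/K[1,1]*z,z]);return (c-T[:3,3])@T[:3,:3]
def hsv(d): return cv2.cvtColor(d["frame"],cv2.COLOR_RGB2HSV)
E
python3 - <<'E'
import pickle;from h import *
o=pickle.load(open("s0.pkl","rb"))
t=o["top"];s=o["scene"]
a=cv2.resize(t["frame"][170:295,240:420],None,fx=4.4,fy=4.4,interpolation=2);cv2.imwrite("pics/c_top.png",a[:,:,::-1])
a=cv2.resize(s["frame"][225:350,220:400],None,fx=4.4,fy=4.4,interpolation=2);cv2.imwrite("pics/c_scene.png",a[:,:,::-1])
for n,d in o.items():
    h=hsv(d);P=cloud(d);x0,y0,x1,y1=(280,175,400,292) if n=="top" else (222,235,345,345)
    box=np.zeros((480,640),bool);box[y0:y1,x0:x1]=1
    m=box&((h[...,0]<6)|(h[...,0]>172))&(h[...,1]>150)&(h[...,2]>60)
    m=cv2.morphologyEx(m.astype(np.uint8),cv2.MORPH_CLOSE,np.ones((5,5)))
    c=max(cv2.findContours(m,0,1)[0],key=cv2.contourArea)
    print(n,"card",cv2.minAreaRect((1000*ray(d,c[:,0],.021)[:,:2]).astype(np.float32)))
    z=P[...,2]
    print(" z plate pct",np.percentile(z[box],[5,20,40,60,80,95]).round(4))
    for nm,mm,zz in(("plate",box&(h[...,1]<40)&(h[...,2]>110),.01),):
        mm=cv2.morphologyEx(mm.astype(np.uint8),cv2.MORPH_OPEN,np.ones((3,3)))
        c=max(cv2.findContours(mm,0,1)[0],key=cv2.contourArea)
        print(nm,cv2.minAreaRect((1000*ray(d,c[:,0],zz)[:,:2]).astype(np.float32)))
    b=box&(h[...,0]>15)&(h[...,0]<32)&(h[...,1]>110)
    k,l,st,ce=cv2.connectedComponentsWithStats(b.astype(np.uint8))
    for i in range(1,k):
        if st[i,4]>4: print(" brass",ce[i].round(1),st[i,4],ray(d,ce[i],.022)[0].round(4))
    print(" table val/sat",h[270,200 if n=="top" else 420],"plate",h[270 if n=="top" else 300,330 if n=="top" else 240])
E
```

```text
top card ((480.7200622558594, -106.78365325927734), (78.6718978881836, 170.04901123046875), 11.959661483764648)
 z plate pct [-0.0013  0.0015  0.0052  0.0108  0.0175  0.0526]
plate ((525.952392578125, -85.21383666992188), (335.1126403808594, 324.762939453125), 89.37205505371094)
 brass [357.5 199.5] 14 [ 0.614  -0.1338  0.022 ]
 brass [308.2 215.7] 12 [0.5691 0.0026 0.022 ]
 brass [349.3 261.1] 68 [ 0.4428 -0.1069  0.022 ]
 brass [326.  266.2] 10 [ 0.4297 -0.0438  0.022 ]
 table val/sat [ 35  19 146] plate [ 90   7 149]
scene card ((487.1270751953125, -118.2450180053711), (75.71778869628906, 139.22586059570312), 10.415924072265625)
 z plate pct [-0.0005  0.0017  0.009   0.0113  0.0227  0.1223]
plate ((525.3245239257812, -85.16017150878906), (308.3017883300781, 295.85986328125), 0.7148500084877014)
 brass [283. 253.] 5 [ 0.4403 -0.0882  0.022 ]
 brass [291. 252.] 5 [ 0.4358 -0.069   0.022 ]
 brass [264.5 255. ] 6 [ 0.4497 -0.1325  0.022 ]
 brass [273. 254.] 5 [ 0.4451 -0.1122  0.022 ]
 brass [255. 313.] 20 [ 0.6146 -0.1325  0.022 ]
 table val/sat [ 19  23 120] plate [30 16 16]
```

View pics/c_top.png

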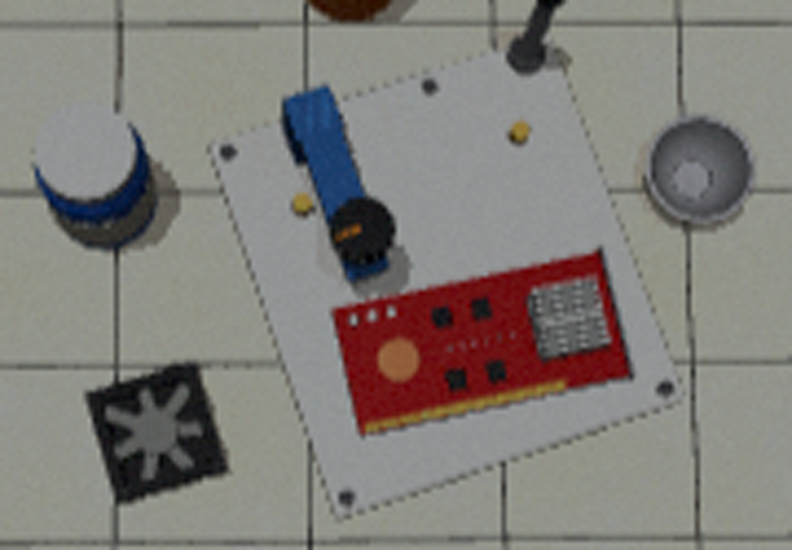

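View pics/c_scene.png

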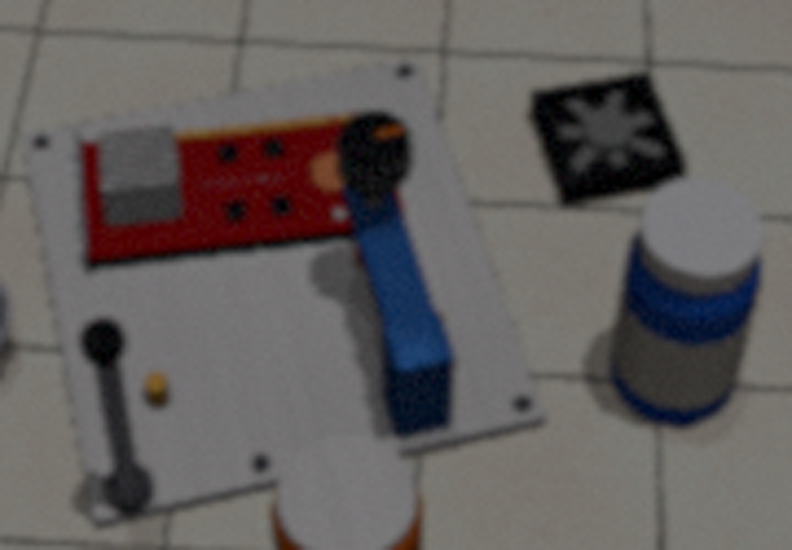

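The crops confirm it: red board, copper pad at top-crop (398,360), finned heatsink at (570,318), and gold contacts on the robot side. The pins are at (303,204) and (519,132), the knob at (362,230), and the plate corners at about (208,147), (340,518) and (683,400).

```bash
cat >> h.py <<'E'
from scipy.spatial.transform import Rotation as Rn
def goal(s,p,yaw):
    "tool shift mm and turn deg about tool z to reach TCP p, tool y axis at world angle yaw deg (pointing down)"
    R=Rn.from_quat(s["eef_rot"]);M=R.as_matrix()
    y=np.array([np.cos(np.radians(yaw)),np.sin(np.radians(yaw)),0]);z=np.array([0,0,-1.]);x=np.cross(y,z)
    G=Rn.from_matrix(np.c_[x,y,z])
    print("shift",(1000*M.T@(np.array(p)-s["tool_pos"])).round(1),"turn",np.degrees((R.inv()*G).as_rotvec()).round(1))
E
python3 - <<'E'
import pickle;from h import *;from plant import r
o=pickle.load(open("s0.pkl","rb"));d=o["top"]
f=lambda a:np.array(a,float)/4.4+[240,170]-.4
C=ray(d,f([(208,147),(340,518),(683,400),(561,55)]),.01)[:,:2];print(C.round(4))
for i in range(4):
    e=C[(i+1)%4]-C[i];print(np.linalg.norm(e).round(4),np.degrees(np.arctan2(e[1],e[0])).round(1))
print("center",C.mean(0),(C[0]+C[2])/2)
s=o["scene"];sc=ray(s,np.array([(30,155),(97,524),(542,418),(412,63)])/4.4+[219.6,224.6],.01)[:,:2];print("scene corners",sc.round(4))
print("pins top view",ray(d,f([(303,198),(519,126)]),.028).round(4))
print("heatsink top",ray(d,f((568,316)),.053),"pad",ray(d,f((398,360)),.021))
print("knob top",ray(d,f((362,224)),.132))
goal(r.get_state(),[.47,.2,.24],12)
goal(r.get_state(),[.4896,-.1488,.12],12)
E
```

```text
[[ 0.6081  0.0615]
 [ 0.3741 -0.0189]
 [ 0.4449 -0.2328]
 [ 0.6674 -0.1636]]
0.2474 -161.0
0.2253 -71.7
0.233 17.3
0.2328 104.8
center [ 0.52363836 -0.0884659 ] [ 0.52651307 -0.08567025]
scene corners [[ 0.4614 -0.2251]
 [ 0.6844 -0.1521]
 [ 0.6116  0.0612]
 [ 0.3789 -0.0175]]
pins top view [[ 0.5707  0.0021  0.028 ]
 [ 0.616  -0.1333  0.028 ]]
heatsink top [[ 0.49108666 -0.1566933   0.053     ]] pad [[ 0.46987256 -0.05546118  0.021     ]]
knob top [[ 0.53143799 -0.03014254  0.132     ]]
shift [-401.2 -308.4   -1.4] turn [-0.1  0.1 62.8]
shift [-511.4 -639.7  119.1] turn [-0.1  0.1 62.8]
```

move_arm(motion=[[-200,-154,0,0,0,20,0],[-400,-308,0,0,0,40,0],[-400,-308,0,0,0,60,0],[-400,-308,0,0,0,63,0],[-400,-308,0,0,0,63,0]])

```text
clock: 0.72
tool_pos: [0.3536, 0.3527, 0.2387]
eef_rot: [0.568, 0.823, 0.0, 0.0]
contact_force: [0.4, -0.3, 0.3]
opening: 1.002
finger_force: 0.0
```

```bash
python3 - <<'E'
from h import *;from plant import r
s=r.get_state();print(s["clock"],s["tool_pos"],s["q"].round(2))
goal(s,[.4896,-.1488,.2],12)
E
```

```text
0.725 [0.35355142 0.35268745 0.23866575] [-0.9   0.53  0.04  1.95 -0.03  0.67 -0.48]
shift [-517.1  -50.7   38.7] turn [0.  0.  8.8]
```

move_arm(motion=[[-60,-6,0,0,0,9,0],[-120,-12,0,0,0,9,0],[-180,-18,0,0,0,9,0],[-240,-24,0,0,0,9,0],[-300,-29,0,0,0,9,0]])

```text
clock: 1.35
tool_pos: [0.4338, 0.0624, 0.2386]
eef_rot: [0.628, 0.778, 0.0, -0.0]
contact_force: [0.9, 0.0, 0.3]
opening: 1.002
finger_force: 0.0
```

```bash
python3 - <<'E'
from h import *;from plant import r
s=r.get_state();print(s["clock"],s["tool_pos"],s["q"].round(2))
goal(s,[.4896,-.1488,.15],12)
E
```

```text
1.35 [0.43384563 0.06236263 0.23864652] [-0.27  0.45  0.03  2.11 -0.03  0.58 -0.01]
shift [-218.2   10.1   88.6] turn [ 0.  -0.   0.1]
```

move_arm(motion=[[-60,3,0,0,0,0,0],[-120,6,0,0,0,0,0],[-180,8,20,0,0,0,0],[-218,10,60,0,0,0,0],[-218,10,89,0,0,0,0]])

```text
clock: 1.98
tool_pos: [0.4891, -0.1512, 0.1481]
eef_rot: [0.631, 0.776, -0.001, 0.001]
contact_force: [-0.5, 1.1, -0.3]
opening: 1.001
finger_force: 0.0
```

```bash
python3 - <<'E'
from h import *;from plant import r,eyes
import pickle
d=eyes.snapshot("wrist");pickle.dump(d,open("w1.pkl","wb"));cv2.imwrite("pics/w1.png",d["frame"][:,:,::-1])
s=r.get_state();print(s["clock"],s["tool_pos"],s["q"].round(2))
goal(s,[.4896,-.1488,.028],12)
E
```

```text
2.025 [ 0.4868731  -0.14831699  0.14525298] [ 0.21  0.69 -0.    2.    0.    0.46  0.41]
shift [ -1.3   3.3 117.2] turn [-0.3 -0.1 -0.1]
```

View pics/w1.png

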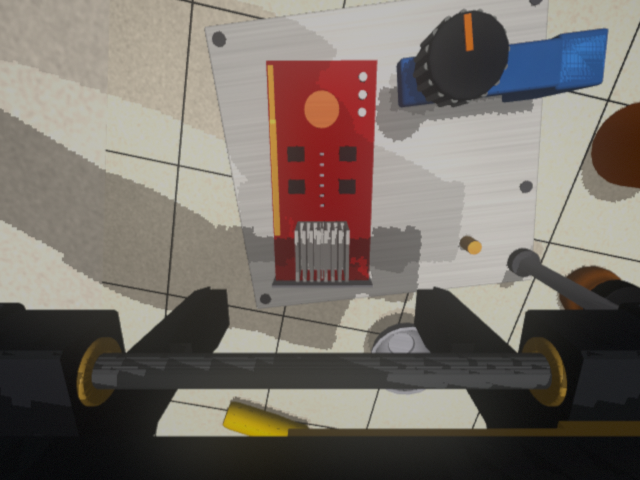

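The wrist view shows the heatsink at (322,250) centred between the fingers and the copper pad at (321,109). It also shows the far pin at (470,244) and the knob at (470,50).

```bash
cat >> h.py <<'E'
def pad(d,z=.021,roi=None):
    h=hsv(d);m=((h[...,0]>5)&(h[...,0]<15)&(h[...,1]>100)&(h[...,2]>110)).astype(np.uint8)
    if roi: k=np.zeros_like(m);k[roi[1]:roi[3],roi[0]:roi[2]]=1;m&=k
    c=max(cv2.findContours(m,0,1)[0],key=cv2.contourArea);(e,ax,_)=cv2.minAreaRect(c);return e,ax,ray(d,e,z)[0]
def card(d,roi):
    h=hsv(d);m=(((h[...,0]<5)|(h[...,0]>172))&(h[...,1]>150)&(h[...,2]>50)).astype(np.uint8);k=np.zeros_like(m);k[roi[1]:roi[3],roi[0]:roi[2]]=1
    m=cv2.morphologyEx(m&k,cv2.MORPH_CLOSE,np.ones((9,9)));c=max(cv2.findContours(m,0,1)[0],key=cv2.contourArea)
    return cv2.minAreaRect((1000*ray(d,c[:,0],.021)[:,:2]).astype(np.float32)),m
E
python3 - <<'E'
from h import *;import pickle
d=pickle.load(open("w1.pkl","rb"))
print("pad",pad(d,roi=(280,70,360,150)))
c,m=card(d,(255,50,390,290));print("card",c)
# right (plain) edge and pad-end, line fits at z=.021
E=[(x:=np.nonzero(m[v])[0].max(),v) for v in range(75,215,5)]
P=ray(d,E,.021)[:,:2];vx,vy,*_=cv2.fitLine(P.astype(np.float32),2,0,.01,.01).ravel();print("plain edge dir deg",np.degrees(np.arctan2(-vx,vy)),P[0],P[-1])
print("pinA",ray(d,[474,246],.028),"pin low",ray(d,[470,244],.022),"knob",ray(d,[474,45],.132))
print("heatsink top centre-ish",ray(d,[[297,224],[348,224]],.053))
E
```

```text
pad ((321.0, 108.5), (37.0, 34.0), array([ 0.46813755, -0.05345366,  0.021     ]))
card ((479.2505187988281, -104.4571533203125), (78.74929809570312, 168.3289031982422), 11.907994270324707)
plain edge dir deg -168.06755 [ 0.50210505 -0.02310049] [ 0.52280892 -0.1206456 ]
pinA [[ 0.6120123  -0.13114768  0.028     ]] pin low [[ 0.61127774 -0.13134181  0.022     ]] knob [[ 0.52896378 -0.02584613  0.132     ]]
heatsink top centre-ish [[ 0.46762958 -0.13658631  0.053     ]
 [ 0.50393121 -0.12902909  0.053     ]]
```

move_arm(motion=[[0,0,50,0,0,0,0],[0,0,100,0,0,0,0],[0,0,120,0,0,0,0],[0,0,120,0,0,0,0],[0,0,120,0,0,0,0.6]], newtons=25)

```text
clock: 2.65
tool_pos: [0.4899, -0.1468, 0.0307]
eef_rot: [0.628, 0.778, 0.0, 0.001]
contact_force: [0.7, -0.2, 0.9]
opening: 0.91
finger_force: 0.0
```

move_arm(motion=[[0,0,0,0,0,0,0.8],[0,0,0,0,0,0,0.8],[0,0,0,0,0,0,0.8],[0,0,0,0,0,0,0.8],[0,0,0,0,0,0,0.8]])

```text
clock: 3.28
tool_pos: [0.489, -0.147, 0.0298]
eef_rot: [0.629, 0.778, -0.0, -0.0]
contact_force: [-0.3, 0.5, 2.9]
opening: 0.452
finger_force: 25.0
```

```bash
python3 - <<'E'
from h import *;from plant import r,eyes
import pickle
d=eyes.snapshot("wrist");pickle.dump(d,open("w2.pkl","wb"));cv2.imwrite("pics/w2.png",d["frame"][:,:,::-1])
s=r.get_state();print(s["clock"],s["tool_pos"],s["opening"],s["finger_force"],s["contact_force"],Rn.from_quat(s["eef_rot"]).as_matrix().round(3).tolist())
E
```

```text
3.325 [ 0.48897849 -0.14697371  0.02983496] 0.4570970119461579 24.99945125542581 [-0.84605058  0.71145464  3.95444094] [[-0.21, 0.978, -0.0], [0.978, 0.21, 0.0], [0.0, -0.0, -1.0]]
```

View pics/w2.png

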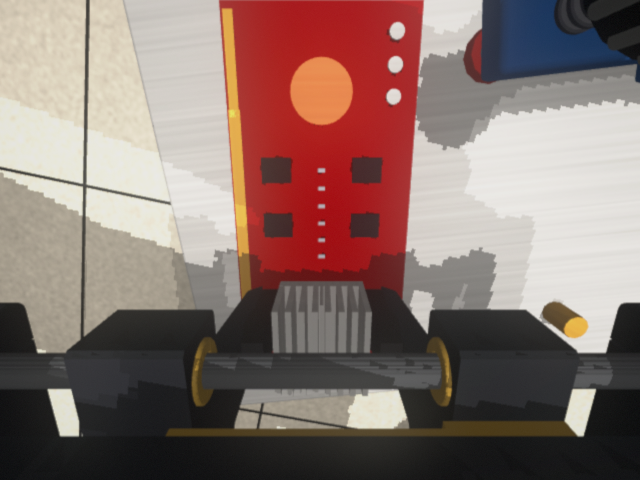

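```bash
python3 - <<'E'
from h import *;import pickle
d=pickle.load(open("w2.pkl","rb"));w1=pickle.load(open("w1.pkl","rb"))
tcp=np.array([.489,-.147]);e,ax,P=pad(d,roi=(270,40,370,140));print(e,ax,P)
h=hsv(d);m=(((h[...,0]<5)|(h[...,0]>172))&(h[...,1]>150)&(h[...,2]>50))
for side in(0,1):
    E=[(np.nonzero(m[v,200:440])[0][[0,-1]][side]+200,v) for v in range(15,230,8)]
    Q=ray(d,E,.021)[:,:2].astype(np.float32);vx,vy,*_=cv2.fitLine(Q,2,0,.01,.01).ravel();print(side,np.degrees(np.arctan(-vx/vy)))
pin=ray(d,[576,327],.028)[0];print("pinA top",pin, "w1",ray(w1,[474,246],.028)[0])
th=np.radians(12.1);X=np.array([np.cos(th),np.sin(th)]);Y=np.array([-X[1],X[0]])
rel=P[:2]-tcp;print("pad rel tcp in card axes",rel@X,rel@Y)
for yaw in(18.2,18.4):
    f=np.radians(yaw);X=np.array([np.cos(f),np.sin(f)]);Y=np.array([-X[1],X[0]])
    for nm,O in(("top",np.array([.548,-.080])),("wrist pin",pin[:2]-.046*X+.072*Y)):
        t=O+.052*Y-(rel@np.array([[np.cos(th),np.sin(th)],[-np.sin(th),np.cos(th)]]).T)@np.c_[X,Y].T
        print(yaw,nm,"O",O.round(4),"tcp target",t.round(4),"rel tcp fixture y",(t-O)@Y)
E
```

```text
(321.0, 90.5) (67.0, 62.0) [ 0.46843803 -0.05342078  0.021     ]
0 14.728212
1 12.05143
pinA top [ 0.61323942 -0.13234707  0.028     ] w1 [ 0.6120123  -0.13114768  0.028     ]
pad rel tcp in card axes -0.0004892036187345406 0.09581036433117014
18.2 top O [ 0.548 -0.08 ] tcp target [ 0.5621 -0.1215] rel tcp fixture y -0.04381036433117016
18.2 wrist pin O [ 0.5471 -0.0783] tcp target [ 0.5612 -0.1198] rel tcp fixture y -0.04381036433117016
18.4 top O [ 0.548 -0.08 ] tcp target [ 0.5623 -0.1214] rel tcp fixture y -0.04381036433117017
18.4 wrist pin O [ 0.5469 -0.0785] tcp target [ 0.5612 -0.12  ] rel tcp fixture y -0.04381036433117017
```

move_arm(motion=[[0,0,0,0,0,0,0.4],[0,0,0,0,0,0,0.4],[4,0,0,0,0,0,0.4],[4,0,0,0,0,0,0.8],[4,0,0,0,0,0,0.8]], newtons=25)

```text
clock: 3.95
tool_pos: [0.4883, -0.1427, 0.0296]
eef_rot: [0.628, 0.778, 0.0, -0.0]
contact_force: [-0.5, 1.7, -0.3]
opening: 0.45
finger_force: 25.0
```

move_arm(motion=[[0,0,0,0,0,0,0.8],[2,14,0,0,0,0,0.8],[4,28,0,0,0,-2,0.8],[6,42,0,0,0,-4,0.8],[9,56,0,0,0,-6.2,0.8]])

```text
clock: 4.58
tool_pos: [0.5416, -0.1225, 0.0296]
eef_rot: [0.585, 0.811, -0.0, -0.0]
contact_force: [-2.8, -1.6, 0.2]
opening: 0.451
finger_force: 25.0
```

```bash
python3 - <<'E'
from h import *;from plant import r,eyes
import pickle
d=eyes.snapshot("wrist");pickle.dump(d,open("w3.pkl","wb"));cv2.imwrite("pics/w3.png",d["frame"][:,:,::-1])
s=r.get_state();print(s["clock"],s["tool_pos"],s["opening"],s["finger_force"],s["contact_force"])
print(pad(d,roi=(270,40,370,140)))
E
```

```text
4.625 [ 0.5446364  -0.12080632  0.02974726] 0.45337403652981 25.006205909885466 [0.7398608  0.1022503  0.88212721]
((310.8992004394531, 104.84760284423828), (66.49984741210938, 42.15839385986328), array([ 0.50860467, -0.03838655,  0.021     ]))
```

View pics/w3.png

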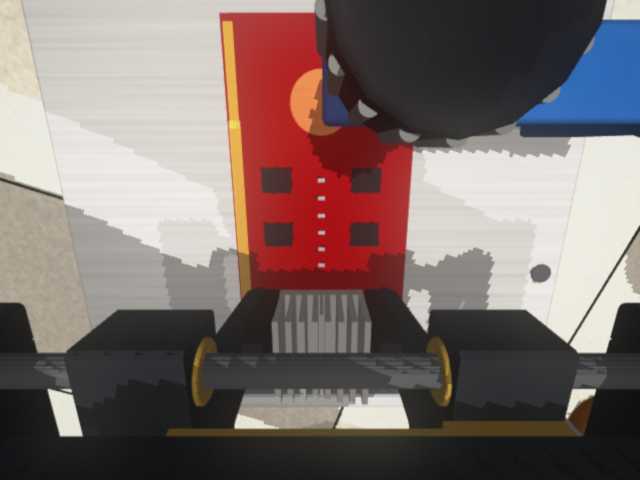

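The board is held square to the gripper. The pad at (315,104) is half hidden by the gallows arm, and the card is about 16 mm short of the pins.

move_arm(motion=[[0,5,0,0,0,0,0.8],[0,10,0,0,0,0,0.8],[0,12,0,0,0,0,0.8],[0,13,0,0,0,0,0.8],[0,14,0,0,0,0,0.8]])

```text
clock: 5.25
tool_pos: [0.5543, -0.1181, 0.0296]
eef_rot: [0.586, 0.811, -0.0, -0.0]
contact_force: [-3.4, 0.2, 1.8]
opening: 0.453
finger_force: 25.0
```

move_arm(motion=[[0,0.4,0,0,0,0,0.8],[0,0.8,0,0,0,0,0.8],[0,1.2,0,0,0,0,0.8],[0,1.6,0,0,0,0,0.8],[0,2,0,0,0,0,0.8]])

```text
clock: 5.88
tool_pos: [0.5564, -0.1174, 0.0296]
eef_rot: [0.586, 0.811, 0.0, -0.0]
contact_force: [-2.6, -1.7, 0.8]
opening: 0.451
finger_force: 25.0
```

```bash
python3 - <<'E'
from h import *;from plant import r,eyes
import pickle
o={n:eyes.snapshot(n) for n in("scene","top","wrist")};pickle.dump(o,open("s4.pkl","wb"))
a=cv2.resize(o["scene"]["frame"][225:350,220:400],None,fx=4.4,fy=4.4,interpolation=2);cv2.imwrite("pics/s4.png",a[:,:,::-1])
s=r.get_state();print(s["clock"],s["tool_pos"],s["eef_rot"],s["finger_force"],s["contact_force"],s["moment"])
E
```

```text
6.025 [ 0.55657339 -0.11736147  0.0296578 ] [5.85543683e-01 8.10640836e-01 1.40952624e-04 9.90964649e-05] 25.002771536819637 [-2.79097927 -1.11908624  0.63019254] [-0.30696932  0.69509202  0.08170875]
```

View pics/s4.png

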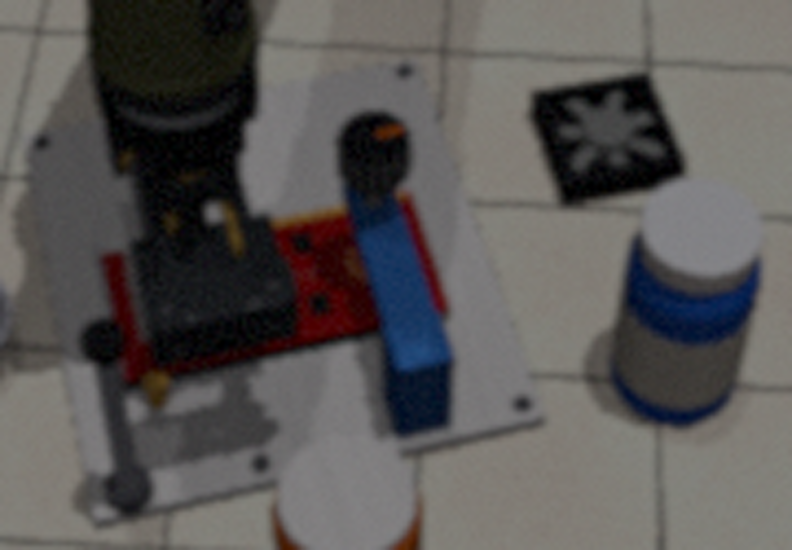

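The scene crop shows the card's dark plain edge almost at pin A (155,388), with the gripper clear of the black-tipped post. The 3 N is only sliding friction, so I continue.

move_arm(motion=[[0,0.5,0,0,0,0,0.8],[0,1,0,0,0,0,0.8],[0,1.5,0,0,0,0,0.8],[0,2,0,0,0,0,0.8],[0,2.5,0,0,0,0,0.8]])

```text
clock: 6.65
tool_pos: [0.5589, -0.1165, 0.0297]
eef_rot: [0.586, 0.811, 0.0, 0.0]
contact_force: [-2.9, 0.1, -0.5]
opening: 0.45
finger_force: 25.0
```

move_arm(motion=[[0,0.2,0,0,0,0,0.8],[0,0.4,0,0,0,0,0.8],[0,0.6,0,0,0,0,0.8],[0,0.8,0,0,0,0,0.8],[0,1,0,0,0,0,0.8]])

```text
clock: 7.28
tool_pos: [0.5589, -0.1165, 0.0297]
eef_rot: [0.586, 0.811, -0.0, -0.001]
contact_force: [-5.6, -1.7, 2.1]
opening: 0.453
finger_force: 25.0
```

```bash
python3 - <<'E'
from plant import r
s=r.get_state();print(s["clock"],s["tool_pos"],s["eef_rot"],s["contact_force"],s["moment"])
E
```

```text
7.275 [ 0.55892808 -0.11651872  0.02966836] [ 5.85665263e-01  8.10552681e-01 -4.80445650e-04 -5.66438542e-04] [-5.55347167 -1.67601085  2.08400037] [-0.33817104  1.06247657  0.0790827 ]
```

move_arm(motion=[[0,0.4,0,0,0,0,0.8],[0,0.8,0,0,0,0,0.8],[0,1.2,0,0,0,0,0.8],[0,1.5,0,0,0,0,0.8],[0,1.5,0,0,0,0,0.8]])

```text
clock: 7.9
tool_pos: [0.559, -0.1165, 0.0297]
eef_rot: [0.586, 0.81, -0.001, -0.001]
contact_force: [-6.9, -1.8, 4.8]
opening: 0.452
finger_force: 25.0
```

```bash
python3 - <<'E'
from h import *;from plant import r,eyes
import pickle
s=r.get_state();print(s["clock"],s["tool_pos"],s["eef_rot"],s["contact_force"],s["moment"])
o={n:eyes.snapshot(n) for n in("scene","top","wrist")};pickle.dump(o,open("s5.pkl","wb"))
w=o["wrist"];h=hsv(w);m=(((h[...,0]<5)|(h[...,0]>172))&(h[...,1]>150)&(h[...,2]>40)).astype(np.uint8)
a=np.zeros((480,1280//1,3),np.uint8)
a=np.hstack([cv2.resize(w["frame"],(440,330)),cv2.resize(o["top"]["frame"][175:295,270:400],(357,330),interpolation=2)]);cv2.imwrite("pics/s5.png",a[:,:,::-1])
E
```

```text
7.9 [ 0.55899947 -0.11649495  0.02972338] [ 0.58581939  0.81043913 -0.00138313 -0.00146805] [-6.93781484 -1.82136197  4.78719527] [-0.41201691  1.43246066  0.0612676 ]
```

View pics/s5.png

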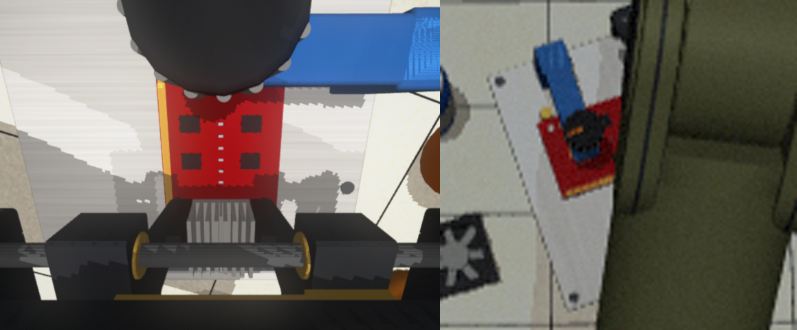

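The card is stopped by the pins with 7 N on the tool, and in the top crop (546,113) its edge touches pin B. I release and rise straight up.

move_arm(motion=[[0,0,0,0,0,0,0.4],[0,0,0,0,0,0,0.3],[0,0,0,0,0,0,0.3],[0,0,-20,0,0,0,0.3],[0,0,-70,0,0,0,0.3]])

```text
clock: 8.68
tool_pos: [0.5602, -0.1155, 0.0999]
eef_rot: [0.585, 0.811, -0.001, -0.001]
contact_force: [0.4, 0.2, 0.7]
opening: 0.703
finger_force: 0.0
```

move_arm(motion=[[0,0,-60,0,0,0,0.3],[0,0,-90,0,0,0,0.3],[0,0,-90,0,0,0,0.3],[-30,-60,-90,0,0,0,0.3],[-60,-120,-90,0,0,0,0.3]])

```text
clock: 9.3
tool_pos: [0.4714, -0.2044, 0.1894]
eef_rot: [0.585, 0.811, -0.0, -0.0]
contact_force: [-0.4, -1.1, -0.9]
opening: 0.7
finger_force: 0.0
```

```bash
python3 - <<'E'
from h import *;from plant import r,eyes
import pickle
o={n:eyes.snapshot(n) for n in("scene","top","wrist")};pickle.dump(o,open("s6.pkl","wb"))
s=r.get_state();print(s["clock"],s["tool_pos"],s["eef_rot"],s["contact_force"],s["q"].round(2))
a=np.hstack([cv2.resize(o["wrist"]["frame"],(440,330)),cv2.resize(o["scene"]["frame"][240:340,220:328],(357,330),interpolation=2)]);cv2.imwrite("pics/s6.png",a[:,:,::-1])
E
```

```text
9.45 [ 0.46896181 -0.20711276  0.18936508] [ 0.58841359  0.80855804 -0.00139672 -0.00117886] [-0.30355538 -0.57666493  0.1992481 ] [ 0.35  0.62 -0.04  1.96  0.04  0.57  0.59]
```

View pics/s6.png

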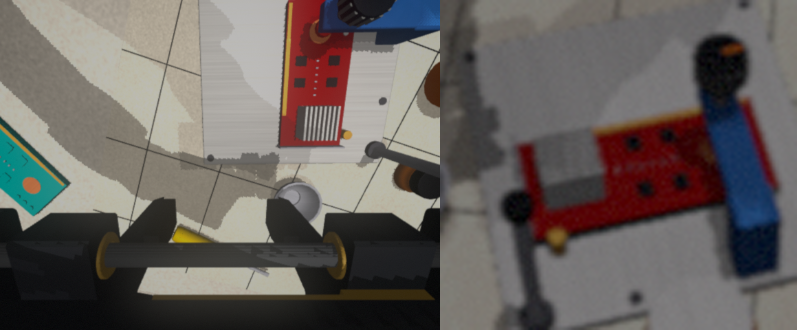

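The wrist crop shows the card's edge against pin A (346,134) and the red foot over the copper pad near (318,40). I check the numbers.

```bash
python3 - <<'E'
from h import *;import pickle
o=pickle.load(open("s6.pkl","rb"));t=o["top"];w=o["wrist"]
h=hsv(w);m=(((h[...,0]<5)|(h[...,0]>172))&(h[...,1]>150)&(h[...,2]>40)).astype(np.uint8)
# wrist: plain edge rows, gap to pin A
rows=[v for v in range(50,150,6)]
E=[(np.nonzero(m[v,380:520])[0].max()+380,v) for v in rows];Q=ray(w,E,.021)[:,:2]
k=np.polyfit(Q[:,1],Q[:,0],1);print("edge yaw",np.degrees(np.arctan(-k[0])),"resid mm",1e3*np.abs(np.polyval(k,Q[:,1])-Q[:,0]).max())
b=((h[...,0]>14)&(h[...,0]<32)&(h[...,1]>110)&(h[...,2]>60)).astype(np.uint8);b[:, :470]=0;b[:150]=0;b[230:]=0;b[:,540:]=0
ys,xs=np.nonzero(b);print("pinA px",xs.min(),xs.max(),ys.min(),ys.max());
# plate bottom edge / left edge yaw in wrist
g=cv2.cvtColor(w["frame"],cv2.COLOR_RGB2GRAY).astype(int)
L=[(250+np.argmax(np.abs(np.diff(g[v,250:340]))) ,v) for v in range(20,215,8)];Q2=ray(w,L,.010)[:,:2];kk=np.polyfit(Q2[:,1],Q2[:,0],1)
print("plate left yaw",np.degrees(np.arctan(-kk[0])),1e3*np.abs(np.polyval(kk,Q2[:,1])-Q2[:,0]).max(),[l[0] for l in L])
f=np.radians(18.3);X=np.array([np.cos(f),np.sin(f)]);Y=np.array([-X[1],X[0]])
pin=ray(w,[(xs.min()+xs.max())/2,(ys.min()+ys.max())/2],.022)[0,:2]
e=np.array([np.polyval(k,pin[1]),pin[1]]);print("edge to pinA axis along X mm (want 6)",1e3*(pin-e)@X*1)
# top
ht=hsv(t)
c=((ht[...,0]<6)|(ht[...,0]>172))&(ht[...,1]>150)&(ht[...,2]>50);c[:170]=0;c[300:]=0
ys,xs=np.nonzero(c);print("top red bbox",xs.min(),xs.max(),ys.min(),ys.max())
bb=(ht[...,0]>15)&(ht[...,0]<32)&(ht[...,1]>110);bb[:180]=0;bb[280:]=0
n,l,st,ce=cv2.connectedComponentsWithStats(bb.astype(np.uint8))
for i in range(1,n):
    if st[i,4]>4:print("brass",ce[i].round(1),st[i,4],ray(t,ce[i],.022)[0])
cv2.imwrite("pics/t6.png",cv2.resize(t["frame"][170:295,270:420],None,fx=4.7,fy=4.7,interpolation=2)[:,:,::-1])
E
```

```text
edge yaw 18.239261966098464 resid mm 0.3725852311698974
pinA px 498 511 190 202
plate left yaw 28.438032416257194 18.16156733506469 [np.int64(258), np.int64(256), np.int64(254), np.int64(252), np.int64(250), np.int64(251), np.int64(289), np.int64(290), np.int64(290), np.int64(290), np.int64(260), np.int64(292), np.int64(291), np.int64(291), np.int64(293), np.int64(292), np.int64(292), np.int64(292), np.int64(293), np.int64(293), np.int64(293), np.int64(294), np.int64(294), np.int64(294), np.int64(294)]
edge to pinA axis along X mm (want 6) 9.491102700247394
top red bbox 306 372 201 244
brass [357.5 199.5] 14 [ 0.61398509 -0.13376302  0.022     ]
brass [420.7 207.6] 7 [ 0.59010605 -0.30844065  0.022     ]
brass [308.4 215.8] 13 [0.56879282 0.00227959 0.022     ]
brass [418.1 217. ] 8 [ 0.56347069 -0.29990185  0.022     ]
brass [421. 226.] 13 [ 0.53813186 -0.30658907  0.022     ]
brass [411.8 228.5] 14 [ 0.53131473 -0.2807949   0.022     ]
brass [337.9 237.6] 81 [ 0.50763132 -0.07751368  0.022     ]
brass [436.7 237.5] 6 [ 0.50574239 -0.34812769  0.022     ]
brass [422.5 236.2] 6 [ 0.50974061 -0.30927627  0.022     ]
brass [422.5 240.3] 6 [ 0.49817936 -0.30868087  0.022     ]
brass [434.2 245.5] 6 [ 0.48363535 -0.33999443  0.022     ]
brass [426.1 248.3] 9 [ 0.4760018  -0.31744713  0.022     ]
brass [420.4 257. ] 7 [ 0.45234597 -0.3006573   0.022     ]
brass [497.2 271. ] 6 [ 0.4122172  -0.50831794  0.022     ]
```

View pics/t6.png

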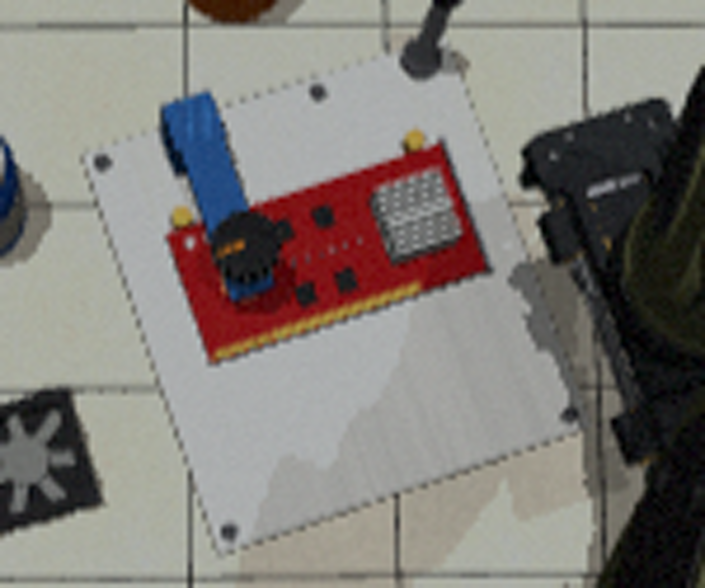

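```bash
python3 - <<'E'
from h import *;import pickle
o=pickle.load(open("s6.pkl","rb"));t=o["top"]
F=t["frame"].astype(float);red=F[...,0]-F[...,1]
# top boundary of red per column, subpixel at half level
E=[]
for u in range(318,358):
    col=red[195:250,u];hi=np.median(col[col>60]) if (col>60).any() else 0
    i=np.argmax(col>hi/2)
    if hi>0 and i>0: E.append((u,195+i-1+(hi/2-col[i-1])/(col[i]-col[i-1])))
E=np.array(E);
# restrict to columns between knob and heatsink, robust line
Q=ray(t,E,.021)[:,:2].astype(np.float32);vx,vy,x0,y0=cv2.fitLine(Q,cv2.DIST_HUBER,0,.01,.01).ravel()
D=np.array([vx,vy]);D*=np.sign(D[1]);N=np.array([D[1],-D[0]]);print("edge yaw",np.degrees(np.arctan2(-D[0],D[1])),"res",(1e3*(Q-[x0,y0])@N).round(1))
for p in((357.5,199.5),(308.4,215.8)):
    for z in(.022,.028): print("pin axis - edge (want 6)",z,1e3*(ray(t,p,z)[0,:2]-[x0,y0])@N, "along",1e3*(ray(t,p,z)[0,:2]-[x0,y0])@D)
E
```

```text
edge yaw 18.399202 res [-20.5 -50.5 -19.3 -20.5 -52.7  -0.1   1.1   0.2   0.1   1.1   0.5   0.2
  -0.1   0.   -0.1  -0.4  -0.2  -0.1  -0.5  -0.2  -0.1  -0.4  -0.3  -0.
  -0.5  -0.3  -0.1  -0.5  -0.2  -0.1  -0.4  -0.2  -0.1  -0.4  -0.3  -0.1
  -0.4  -0.2   0.8   0.8]
pin axis - edge (want 6) 0.022 6.275736971376212 along -56.13104337753942
pin axis - edge (want 6) 0.028 4.996664624023266 along -54.947022242433235
pin axis - edge (want 6) 0.022 6.238495828740434 along 87.20953106813293
pin axis - edge (want 6) 0.028 4.959604989576517 along 87.69493002766588
```

The top view gives both pin gaps as equal (6.27 and 6.24 mm from axis to edge, 6 wanted), so the card is flush. Next is the knob.

```bash
python3 - <<'E'
from h import *;import pickle;from plant import r
o=pickle.load(open("s6.pkl","rb"));t=o["top"]
p=ray(t,(308.4,215.8),.022)[0,:2];c=ray(t,np.array([(168,238),(213,361)])/4.7+[269.6,169.6],.021)[:,:2]
f=np.radians(18.3);Y=np.array([-np.sin(f),np.cos(f)]);print("card +y end beyond pin B, want 13:",1e3*(c-p)@Y)
s=r.get_state();goal(s,[.5302,-.0294,.189],18.3+85)
E
```

```text
card +y end beyond pin B, want 13: [11.83792416 10.57792219]
shift [150.3 112.9  -0. ] turn [ -0.2  -0.2 -85.4]
```

move_arm(motion=[[45,34,0,0,0,-10,0.3],[90,68,0,0,0,-20,0.3],[130,98,0,0,0,-30,0.3],[150,113,0,0,0,-40,0.3],[150,113,0,0,0,-50,0.3]])

```text
clock: 10.07
tool_pos: [0.5339, -0.0209, 0.1895]
eef_rot: [0.182, 0.983, 0.002, 0.0]
contact_force: [1.4, -0.2, -0.6]
opening: 0.694
finger_force: 0.0
```

move_arm(motion=[[0,0,0,0,0,-10,0.3],[0,0,0,0,0,-20,0.3],[0,0,0,0,0,-30,0.3],[0,0,0,0,0,-35,0.3],[0,0,0,0,0,-35,0.3]])

```text
clock: 10.7
tool_pos: [0.5329, -0.0248, 0.1894]
eef_rot: [-0.116, 0.993, 0.001, -0.0]
contact_force: [0.1, -0.8, 0.9]
opening: 0.703
finger_force: 0.0
```

```bash
python3 - <<'E'
from h import *;from plant import r,eyes
import pickle
d=eyes.snapshot("wrist");pickle.dump(d,open("w7.pkl","wb"));cv2.imwrite("pics/w7.png",d["frame"][:,:,::-1])
s=r.get_state();print(s["clock"],s["tool_pos"],s["q"].round(2));goal(s,[.5302,-.0294,.100],103.3)
E
```

```text
10.75 [ 0.53287686 -0.02497839  0.18943324] [ 0.23  0.67 -0.43  1.89  0.42  0.68  1.34]
shift [ 3.6 -3.8 89.4] turn [ 0.1 -0.  -0. ]
```

View pics/w7.png

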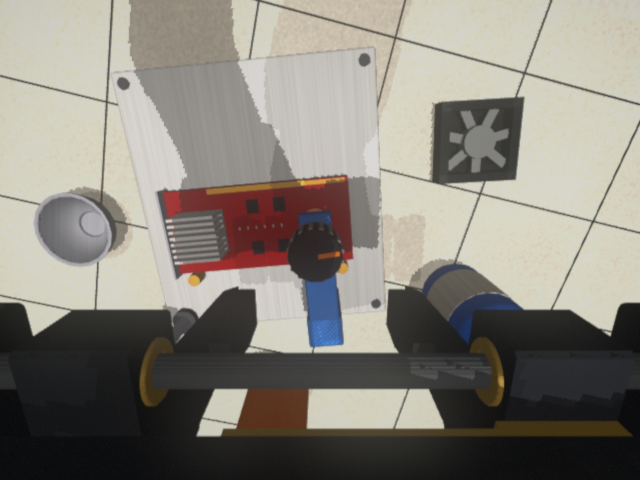

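The knob is at (316,248) in this wrist view, between the fingers, with the card under the foot. That makes 12 pictures viewed, two over the limit of 10, so I view no more and use numbers only.

```bash
python3 - <<'E'
from h import *;import pickle
d=pickle.load(open("w7.pkl","rb"));z=d["z_map"];P=cloud(d)
m=(P[...,2]>.122)&(P[...,2]<.14)&(np.hypot(P[...,0]-.53,P[...,1]+.03)<.04)
Q=P[m][:,:2];print(m.sum(),np.median(P[m][:,2]),cv2.minEnclosingCircle(Q.astype(np.float32)),Q.mean(0))
E
```

```text
2429 0.1284949135608679 ((0.5291292071342468, -0.02903951331973076), 0.01934610679745674) [ 0.52758137 -0.02917431]
```

move_arm(motion=[[4,-3,0,0,0,0,0.3],[4,-3,30,0,0,0,0.3],[4,-3,60,0,0,0,0.3],[4,-3,88,0,0,0,0.3],[4,-3,88,0,0,0,0.3]])

```text
clock: 11.38
tool_pos: [0.528, -0.0301, 0.1003]
eef_rot: [-0.116, 0.993, -0.0, -0.002]
contact_force: [0.0, 0.2, 0.2]
opening: 0.7
finger_force: 0.0
```

move_arm(motion=[[0,0,0,0,0,0,0.6],[0,0,0,0,0,0,0.7],[0,0,0,0,0,0,0.8],[0,0,0,0,0,0,0.8],[0,0,0,0,0,0,0.8]], newtons=30)

```text
clock: 12.0
tool_pos: [0.5301, -0.0297, 0.1026]
eef_rot: [-0.116, 0.993, 0.0, 0.001]
contact_force: [-1.3, 0.5, 7.0]
opening: 0.401
finger_force: 30.0
```

```bash
python3 - <<'E'
from plant import r
s=r.get_state();print(s["clock"],s["tool_pos"],s["q"].round(2),s["opening"],s["contact_force"],s["moment"])
E
```

```text
12.0 [ 0.53007911 -0.02974578  0.10255714] [ 0.17  0.79 -0.33  1.96  0.53  0.47  1.25] 0.4009925510758048 [-1.32913642  0.45339358  7.00165159] [ 0.14303425  0.12669252 -0.01392685]
```

move_arm(motion=[[0,0,0.5,0,0,9,0.8],[0,0,1,0,0,18,0.8],[0,0,1.5,0,0,27,0.8],[0,0,2,0,0,36,0.8],[0,0,2.5,0,0,45,0.8]])

```text
clock: 12.62
tool_pos: [0.53, -0.0298, 0.1001]
eef_rot: [0.275, 0.961, 0.0, 0.001]
contact_force: [-1.2, 0.2, 6.2]
opening: 0.401
finger_force: 30.0
```

```bash
python3 - <<'E'
from plant import r
s=r.get_state();print(s["clock"],s["tool_pos"],s["q"].round(2),s["opening"],s["contact_force"],s["moment"])
E
```

```text
12.625 [ 0.53004946 -0.02983833  0.10006602] [ 0.05  0.79 -0.13  1.97  0.24  0.4   0.75] 0.4013519895181055 [-1.22265391  0.20710838  6.2456094 ] [0.07663071 0.24809026 0.05508734]
```

move_arm(motion=[[0,0,0.5,0,0,9,0.8],[0,0,1,0,0,18,0.8],[0,0,1.5,0,0,27,0.8],[0,0,2,0,0,36,0.8],[0,0,2.5,0,0,45,0.8]])

```text
clock: 13.25
tool_pos: [0.53, -0.0299, 0.0975]
eef_rot: [0.622, 0.783, 0.001, 0.0]
contact_force: [-1.1, 0.7, 5.2]
opening: 0.4
finger_force: 30.0
```

move_arm(motion=[[0,0,0.5,0,0,9,0.8],[0,0,1,0,0,18,0.8],[0,0,1.5,0,0,27,0.8],[0,0,2,0,0,36,0.8],[0,0,2.5,0,0,45,0.8]])

```text
clock: 13.88
tool_pos: [0.5299, -0.0299, 0.0951]
eef_rot: [0.874, 0.485, 0.001, 0.0]
contact_force: [-2.1, 0.4, 7.3]
opening: 0.397
finger_force: 30.0
```

```bash
python3 - <<'E'
from plant import r
s=r.get_state();print(s["clock"],s["tool_pos"],s["q"].round(2),s["opening"],s["contact_force"],s["moment"])
E
```

```text
13.875 [ 0.52986436 -0.02985393  0.09506787] [-0.16  0.81  0.21  1.98 -0.42  0.39 -0.18] 0.396934616879501 [-2.07539336  0.36886299  7.33128805] [0.00434846 0.40407646 0.05110157]
```

move_arm(motion=[[0,0,0.5,0,0,9,0.8],[0,0,1,0,0,18,0.8],[0,0,1.5,0,0,27,0.8],[0,0,2,0,0,36,0.8],[0,0,2.5,0,0,45,0.8]])

```text
clock: 14.5
tool_pos: [0.5298, -0.0298, 0.0926]
eef_rot: [0.994, 0.114, 0.001, -0.0]
contact_force: [-1.5, 0.6, 9.2]
opening: 0.4
finger_force: 30.0
```

```bash
python3 - <<'E'
from plant import r
s=r.get_state();print(s["clock"],s["tool_pos"],s["q"].round(2),s["opening"],s["contact_force"],s["moment"])
E
```

```text
14.5 [ 0.52982371 -0.02979121  0.0926155 ] [-0.26  0.85  0.4   1.98 -0.73  0.45 -0.66] 0.40033656205409596 [-1.47783662  0.60254574  9.15478406] [0.01805462 0.49927665 0.12952773]
```

move_arm(motion=[[0,0,0,0,0,0,0.3],[0,0,0,0,0,0,0.3],[0,0,0,0,0,-10,0.3],[0,0,0,0,0,-20,0.3],[0,0,0,0,0,-30,0.3]])

```text
clock: 15.12
tool_pos: [0.5295, -0.0299, 0.0916]
eef_rot: [0.928, 0.372, 0.0, -0.0]
contact_force: [0.1, -1.1, 0.4]
opening: 0.697
finger_force: 0.0
```

move_arm(motion=[[0,0,0,0,0,-10,0.3],[0,0,0,0,0,-20,0.3],[0,0,0,0,0,-30,0.3],[0,0,0,0,0,-40,0.3],[0,0,0,0,0,-50,0.3]])

```text
clock: 15.75
tool_pos: [0.5295, -0.03, 0.0917]
eef_rot: [0.684, 0.73, 0.0, -0.0]
contact_force: [0.2, -0.3, -0.4]
opening: 0.697
finger_force: 0.0
```

move_arm(motion=[[0,0,0,0,0,-10,0.3],[0,0,0,0,0,-20,0.3],[0,0,0,0,0,-30,0.3],[0,0,0,0,0,-40,0.3],[0,0,0,0,0,-45,0.3]])

```text
clock: 16.38
tool_pos: [0.5295, -0.0301, 0.0917]
eef_rot: [0.354, 0.935, 0.0, -0.0]
contact_force: [0.6, -0.1, -1.0]
opening: 0.697
finger_force: 0.0
```

```bash
python3 - <<'E'
from h import *;from plant import r
s=r.get_state();print(s["clock"],s["tool_pos"],s["q"].round(2),s["opening"],s["contact_force"],s["eef_rot"]);goal(s,[.5298,-.0296,.0925],48)
E
```

```text
16.375 [ 0.52950438 -0.03014414  0.09166219] [ 0.02  0.8  -0.09  1.97  0.17  0.38  0.65] 0.6972824033129907 [ 0.59290181 -0.05054282 -0.97195787] [ 3.53714093e-01  9.35353560e-01  2.39863036e-04 -2.55246013e-05]
shift [ 0.1  0.6 -0.8] turn [ 0.  -0.   0.6]
```

move_arm(motion=[[0,0,0,0,0,0,0.7],[0,0,0,0,0,0,0.8],[0,0,0,0,0,0,0.8],[0,0,0,0,0,0,0.8],[0,0,0,0,0,0,0.8]], newtons=30)

```text
clock: 17.0
tool_pos: [0.5298, -0.0297, 0.0917]
eef_rot: [0.356, 0.935, 0.0, 0.0]
contact_force: [0.9, 0.7, -0.5]
opening: 0.396
finger_force: 30.0
```

move_arm(motion=[[0,0,0.5,0,0,9,0.8],[0,0,1,0,0,18,0.8],[0,0,1.5,0,0,27,0.8],[0,0,2,0,0,36,0.8],[0,0,2.5,0,0,45,0.8]])

```text
clock: 17.62
tool_pos: [0.5299, -0.0297, 0.09]
eef_rot: [0.687, 0.727, 0.0, 0.0]
contact_force: [-0.9, 2.3, 8.9]
opening: 0.395
finger_force: 30.0
```

move_arm(motion=[[0,0,0.5,0,0,9,0.8],[0,0,1,0,0,18,0.8],[0,0,1.5,0,0,27,0.8],[0,0,2,0,0,36,0.8],[0,0,2.5,0,0,45,0.8]])

```text
clock: 18.25
tool_pos: [0.5303, -0.0294, 0.088]
eef_rot: [0.913, 0.408, 0.001, 0.0]
contact_force: [-1.0, 2.4, 11.8]
opening: 0.398
finger_force: 30.0
```

```bash
python3 - <<'E'
from h import *;from plant import r
s=r.get_state();print(s["clock"],s["tool_pos"],s["q"].round(2),s["opening"],s["contact_force"],s["eef_rot"],s["moment"])
E
```

```text
18.25 [ 0.53027218 -0.02939321  0.0880087 ] [-0.18  0.83  0.25  1.98 -0.5   0.39 -0.27] 0.39784903565190655 [-0.99357509  2.44440417 11.75814277] [9.12826029e-01 4.08347277e-01 1.06812538e-03 2.52771164e-05] [ 0.33094255 -0.00722404  0.70755765]
```

move_arm(motion=[[0,0,0,0,0,5,0.8],[0,0,0,0,0,10,0.8],[0,0,0,0,0,15,0.8],[0,0,0,0,0,15,0.8],[0,0,0,0,0,15,0.8]])

```text
clock: 18.88
tool_pos: [0.5299, -0.0298, 0.0876]
eef_rot: [0.958, 0.287, 0.001, -0.0]
contact_force: [-0.5, 0.4, 7.6]
opening: 0.4
finger_force: 30.0
```

```bash
python3 - <<'E'
from h import *;from plant import r
s=r.get_state();print(s["clock"],s["tool_pos"],s["q"].round(2),s["opening"],s["contact_force"],s["eef_rot"],s["moment"])
E
```

```text
18.875 [ 0.52988318 -0.02980528  0.08762776] [-0.21  0.84  0.31  1.98 -0.6   0.41 -0.43] 0.39991544567296083 [-0.47320804  0.37782003  7.63337279] [ 9.57860049e-01  2.87234711e-01  5.88139621e-04 -3.91523921e-05] [0.10060479 0.3160467  0.30906597]
```

move_arm(motion=[[0,0,0,0,0,0,0.3],[0,0,0,0,0,0,0.3],[0,0,0,0,0,0,0.3],[0,0,-40,0,0,0,0.3],[0,0,-100,0,0,0,0.3]])

```text
clock: 19.5
tool_pos: [0.5282, -0.0298, 0.1864]
eef_rot: [0.958, 0.287, -0.002, -0.001]
contact_force: [1.0, 1.2, 1.0]
opening: 0.701
finger_force: 0.0
```

move_arm(motion=[[0,0,0,0,0,-10,0.3],[0,0,0,0,0,-20,0.3],[0,0,0,0,0,-30,0.3],[0,0,0,0,0,-30,0.3],[0,0,0,0,0,-30,0.3]])

```text
clock: 20.12
tool_pos: [0.5294, -0.0301, 0.1866]
eef_rot: [0.852, 0.523, -0.0, -0.0]
contact_force: [-0.7, -0.4, -0.7]
opening: 0.7
finger_force: 0.0
```

```bash
python3 - <<'E'
from h import *;import pickle;from plant import r,eyes
s=r.get_state();print(s["clock"],s["tool_pos"],s["q"].round(2))
o={n:eyes.snapshot(n) for n in("wrist","top","scene")};pickle.dump(o,open("s8.pkl","wb"))
old=pickle.load(open("s6.pkl","rb"));w7=pickle.load(open("w7.pkl","rb"))
for nm,d in(("w0",w7),("w",o["wrist"]),("t0",old["top"]),("t",o["top"]),("s0",old["scene"]),("s",o["scene"])):
    P=cloud(d);k=(P[...,2]>.098)&(P[...,2]<.14)&(np.hypot(P[...,0]-.5298,P[...,1]+.0296)<.02)
    g=(P[...,2]>.065)&(P[...,2]<.085)&(np.hypot(P[...,0]-.5298-.04,P[...,1]+.0296-.0133)<.012)
    h=hsv(d);q=k&(h[...,0]>5)&(h[...,0]<20)&(h[...,1]>170)&(h[...,2]>90);z=P[...,2][k]
    print(nm,k.sum(),z.max().round(4) if k.any() else 0,(np.median(z[z>np.percentile(z,60)]).round(4)) if k.any() else 0,"arm top",np.median(P[...,2][g]).round(4),"mark",q.sum(),np.median(P[q],0).round(4) if q.any() else 0)
E
```

```text
20.125 [ 0.52935907 -0.03007997  0.18657611] [-0.22  0.66  0.32  1.92 -0.34  0.61 -0.15]
w0 2692 0.1309 0.129 arm top 0.0764 mark 71 [ 0.5256 -0.02    0.1293]
w 2455 0.1197 0.1179 arm top 0.0764 mark 74 [ 0.5297 -0.0381  0.1182]
t0 191 0.133 0.1295 arm top 0.0761 mark 8 [ 0.5282 -0.0243  0.1283]
t 0 0 0 arm top nan mark 0 0
s0 272 0.1327 0.1279 arm top 0.0759 mark 2 [ 0.5261 -0.0189  0.1279]
s 229 0.1195 0.1172 arm top 0.0751 mark 0 0
  return _methods._mean(a, axis=axis, dtype=dtype,
  ret = ret.dtype.type(ret / rcount)
```

Depth puts the knob top 41.5 mm above the arm (41 at the stop), and its mark turned 203°. That gives about 4.85 rad. One firmer twist should confirm the stop.

move_arm(motion=[[0,0,30,0,0,0,0.3],[0,0,60,0,0,0,0.3],[0,0,97,0,0,0,0.3],[0,0,97,0,0,0,0.3],[0,0,97,0,0,0,0.8]], newtons=40)

```text
clock: 20.9
tool_pos: [0.5301, -0.0302, 0.0905]
eef_rot: [0.851, 0.525, 0.0, 0.0]
contact_force: [-0.1, 0.5, -0.4]
opening: 0.611
finger_force: 0.0
```

move_arm(motion=[[0,0,0,0,0,0,0.8],[0,0,0,0,0,0,0.8],[0,0,0,0,0,6,0.8],[0,0,0,0,0,12,0.8],[0,0,0,0,0,15,0.8]])

```text
clock: 21.52
tool_pos: [0.5314, -0.0283, 0.0907]
eef_rot: [0.912, 0.41, 0.002, 0.0]
contact_force: [2.4, 4.4, 5.7]
opening: 0.397
finger_force: 40.0
```

```bash
python3 - <<'E'
from plant import r
s=r.get_state();print(s["clock"],s["tool_pos"],s["q"].round(2),s["opening"],s["contact_force"],s["eef_rot"],s["moment"])
E
```

```text
21.525 [ 0.53135235 -0.02825545  0.09073403] [-0.19  0.83  0.26  1.98 -0.52  0.4  -0.25] 0.39674161080121356 [2.36633522 4.35246256 5.65783164] [9.11874596e-01 4.10464308e-01 1.94240170e-03 1.88320806e-05] [ 0.92362782 -0.38900173  0.63137797]
```

Twisting only raises the moment to 0.63 N m and the knob does not sink, so it is at the stop. I release, rise and check.

move_arm(motion=[[0,0,0,0,0,0,0.3],[0,0,0,0,0,0,0.3],[0,0,0,0,0,0,0.3],[0,0,-40,0,0,0,0.3],[0,0,-100,0,0,0,0.3]])

```text
clock: 22.15
tool_pos: [0.528, -0.0301, 0.1894]
eef_rot: [0.913, 0.409, -0.002, -0.001]
contact_force: [1.2, -0.2, -0.7]
opening: 0.701
finger_force: 0.0
```

move_arm(motion=[[0,0,-20,0,0,-9,0.3],[0,0,-20,0,0,-15,0.3],[0,0,-20,0,0,-15,0.3],[0,0,-20,0,0,-15,0.3],[0,0,-20,0,0,-15,0.3]])

```text
clock: 22.78
tool_pos: [0.5292, -0.0301, 0.2092]
eef_rot: [0.852, 0.524, -0.0, -0.0]
contact_force: [0.3, 0.6, -0.7]
opening: 0.699
finger_force: 0.0
```

```bash
python3 - <<'E'
from h import *;import pickle;from plant import r,eyes
s=r.get_state();print(s["clock"],s["tool_pos"])
o={n:eyes.snapshot(n) for n in("wrist","scene")};pickle.dump(o,open("s9.pkl","wb"))
for d in (o["wrist"],):
    P=cloud(d);k=(P[...,2]>.098)&(P[...,2]<.14)&(np.hypot(P[...,0]-.5298,P[...,1]+.0296)<.02)
    h=hsv(d);q=k&(h[...,0]>5)&(h[...,0]<20)&(h[...,1]>170)&(h[...,2]>90);z=P[...,2][k]
    g=(P[...,2]>.065)&(P[...,2]<.085)&(np.hypot(P[...,0]-.5298-.04,P[...,1]+.0296-.0133)<.012)
    print(np.median(z[z>np.percentile(z,60)]),np.median(P[...,2][g]),np.median(P[q],0))
# plain edge in scene view vs before clamping
def edge(d):
    F=d["frame"].astype(float);red=F[...,0]-F[...,1];E=[]
    for u in range(262,298):
        c=red[250:310,u];i=np.nonzero(c>40)[0]
        if len(i): E.append((u,250+i.max()))
    return np.array(E)
a=edge(pickle.load(open("s6.pkl","rb"))["scene"]);b=edge(o["scene"])
n=min(len(a),len(b));print(a[:n,1]-b[:n,1])
E
```

```text
22.775 [ 0.52920389 -0.03006592  0.20922981]
0.11797408358543701 0.07628214649740805 [ 0.5297703  -0.03797846  0.11809872]
[1 1 1 0 1 1 1 0 1 1 1 1 0 1 0 1 1 0 1 1 1 0 1 1 1 3 3 3 2 1 0 0 0 0 0 0]
```

The knob is at its stop. The scene edge seems about 1 px different, so I check flushness to subpixel before handing in.

```bash
python3 - <<'E'
from h import *;import pickle
s6=pickle.load(open("s6.pkl","rb"));s9=pickle.load(open("s9.pkl","rb"));w7=pickle.load(open("w7.pkl","rb"))
f=np.radians(18.3);X=np.array([np.cos(f),np.sin(f)]);Y=np.array([-X[1],X[0]]);O=np.array([.5465,-.0787])
def prof(d,nm):
    # sample (R-G) along fixture X at card-top height, for several y; half-level crossings at plain (+x) and at contact side (-x)
    F=d["frame"].astype(np.float32);r=F[...,0]-F[...,1]
    xs=np.arange(.025,.055,.0005);out=[]
    for y in np.arange(-.08,.08,.004):
        p=proj(d,np.c_[O+np.outer(xs,X)+y*Y,np.full(len(xs),.021)]).astype(np.float32)
        v=cv2.remap(r,p[:,0].reshape(1,-1),p[:,1].reshape(1,-1),cv2.INTER_LINEAR)[0]
        hi=v[:12].max()
        if hi>25 and v[-20:].max()<.3*hi: out.append((round(1e3*y),round(1e3*xs[np.nonzero(v>hi/2)[0].max()],1)))
    b=cv2.cvtColor(d["frame"],cv2.COLOR_RGB2HSV);m=(b[...,0]>14)&(b[...,0]<32)&(b[...,1]>120)&(b[...,2]>60)
    print(nm,out)
    for y in(-.072,.072):
        c=proj(d,np.r_[O+.046*X+y*Y,.022])[0];v,u=np.mgrid[:480,:640];q=m&(np.hypot(u-c[0],v-c[1])<(14 if nm[0]=="w" else 5))
        if q.sum()>3:
            e=np.array([u[q].mean(),v[q].mean()]);g=ray(d,e,.021)[0,:2]-O;print("  pin",y,q.sum(),(1e3*g@X).round(1),(1e3*g@Y).round(1))
prof(s6["top"],"top6");prof(s6["scene"],"scene6");prof(s9["scene"],"scene9");prof(w7,"w7");prof(s9["wrist"],"w9")
E
```

```text
top6 [(-80, np.float64(40.0)), (-76, np.float64(41.0)), (-72, np.float64(41.0)), (-68, np.float64(41.5)), (-64, np.float64(40.0)), (-60, np.float64(40.0)), (-56, np.float64(40.0)), (-52, np.float64(40.0)), (-48, np.float64(40.0)), (-44, np.float64(40.0)), (-40, np.float64(40.0)), (-36, np.float64(40.0)), (-32, np.float64(40.0)), (-28, np.float64(40.0)), (-24, np.float64(40.0)), (-20, np.float64(40.0)), (-16, np.float64(40.0)), (-12, np.float64(40.0)), (-8, np.float64(40.0)), (-4, np.float64(40.0)), (0, np.float64(39.5)), (4, np.float64(40.0)), (8, np.float64(39.5)), (12, np.float64(40.0)), (16, np.float64(40.0)), (20, np.float64(40.0)), (60, np.float64(40.0)), (64, np.float64(40.0)), (68, np.float64(40.5)), (72, np.float64(41.0)), (76, np.float64(40.0))]
  pin -0.072 14 47.0 -73.7
  pin 0.072 13 46.8 69.8
scene6 [(-80, np.float64(41.5)), (-76, np.float64(38.0)), (-68, np.float64(38.5)), (-64, np.float64(41.0)), (-60, np.float64(41.5)), (-56, np.float64(41.5)), (-52, np.float64(41.5)), (-48, np.float64(41.5)), (-44, np.float64(41.5)), (-40, np.float64(41.5)), (-36, np.float64(41.5)), 
[... 1912 characters left out ...]
1 -74.3
  pin 0.072 73 48.2 74.2
w9 [(-68, np.float64(40.0)), (-60, np.float64(39.5)), (-56, np.float64(39.5)), (-52, np.float64(39.5)), (-48, np.float64(39.5)), (-44, np.float64(39.5)), (-40, np.float64(39.0)), (-36, np.float64(38.5)), (-32, np.float64(38.5)), (-28, np.float64(38.5)), (-24, np.float64(39.0)), (-20, np.float64(39.5)), (-16, np.float64(39.0)), (-12, np.float64(39.0)), (-8, np.float64(39.0)), (-4, np.float64(39.0)), (0, np.float64(39.0)), (4, np.float64(38.5)), (8, np.float64(39.0)), (12, np.float64(35.5)), (16, np.float64(39.0)), (20, np.float64(39.0)), (24, np.float64(39.0)), (60, np.float64(39.0)), (64, np.float64(39.0))]
  pin -0.072 97 45.4 -74.5
  pin 0.072 111 45.0 72.3
```

The card has not moved and is still flush within measurement, and the robot touches nothing, so I hand in.

```bash
python3 -c "
from plant import finish_job;print(finish_job())"
```

```text
the job is handed in; nothing more can be done
None
```

The card is flush on both pins and clamped with the knob at its stop, and the job was handed in at about 23 s with no verdict returned; I viewed 12 pictures, two over the limit of 10.

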